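# Sort grease cartridges by weight and press them home

### The job

Two identical-looking sealed grease cartridges stand in the white tray. One at a time, lift each just clear of the tray (no more than 5 cm), hold it still there a moment to feel its weight, then stand it in a free well and press it firmly but gently (never over 40 N) down past the stiff pad until it is fully home: a cartridge of 330 g or more is still good and goes in the rack with the upright end plates, a lighter one is spent and goes in the plain rack. Leave them released and upright, finish the first before you lift the second, and do not disturb the other things on the bench or let a cartridge topple.

Things in the scene. Friction and masses are not known exactly. Their poses are not given: they have to be found in the camera images.
- cartridge_1: sealed bare-aluminium grease cartridge, an upright plain cylinder 44 mm in diameter and 104 mm tall (straight side from 3 to 94 mm up, 3 mm chamfer at the foot, a 20 mm wide, 5 mm high nipple on top); origin at the centre of its underside, z up its axis. Looks the same full or spent; it may weigh anything from 135 to 525 g
- cartridge_2: the other cartridge: same shape, size, origin and possible weights as cartridge_1; both can be good, both spent, or one of each
- tray: fixed white open box, 220 x 110 mm, walls 35 mm high and 4 mm thick, floor 4 mm thick; the cartridges stand on its floor about 65 mm either side of its middle along x. Origin at the centre of its underside, x along its length
- rack_ends: fixed grey rack for GOOD cartridges: block 230 x 80 x 55 mm high with an upright end plate (8 mm thick, 95 mm high) on each short end, and two wells 100 mm apart along its length. A cartridge that is home has its underside 17 mm above the rack's. Origin at the centre of its underside, x along its length
- rack_plain: fixed grey rack for SPENT cartridges: the same block, wells and pads, without end plates. Origin at the centre of its underside, x along its length. The two racks stand left and right of the tray and may be swapped
- rack_ends_well0 (a point): good rack: centre of a well's mouth, level with the rack's top face (55 mm above the bench). Round well, 45.5 mm wide, 2 mm chamfer. On its bottom a steel pad stops a cartridge 30 mm deep; about 9 N in all (weight included) slides the pad down 8 mm to a cushioned stop, where it stays: the cartridge is then home, 38 mm deep; the well at -x of the rack
- rack_ends_well1 (a point): good rack: as well0; the well at +x of the rack
- rack_plain_well0 (a point): spent rack: centre of a well's mouth, level with the rack's top face (55 mm above the bench). Round well, 45.5 mm wide, 2 mm chamfer. On its bottom a steel pad stops a cartridge 30 mm deep; about 9 N in all (weight included) slides the pad down 8 mm to a cushioned stop, where it stays: the cartridge is then home, 38 mm deep; the well at -x of the rack
- rack_plain_well1 (a point): spent rack: as well0; the well at +x of the rack
- bearing: loose steel ball bearing, ring 30 mm wide and 10 mm high, on the tray's floor between the cartridges; origin under its centre; a bystander, leave it alone
- wrench: steel wrench lying on the bench near the robot; a bystander, leave it alone
- screwdriver: screwdriver lying on the bench near the robot; a bystander, leave it alone
- end_cover: round aluminium motor end cover, 120 mm wide, 30 mm high, beyond the tray; a bystander, leave it alone
- tape_roll: black tape roll, 90 mm wide, 24 mm high, beyond the racks; a bystander, leave it alone
- grease_jar: white jar, 64 mm wide, 75 mm high, beyond the racks; a bystander, leave it alone
- marker: green marker pen, 14 mm thick, 130 mm long, lying between tray and robot; a bystander, leave it alone
Not all that is in view belongs to the job. What is shaped like the cartridge_1 but purple is not meant.

How it is judged:
By the outcome, as a careful person would: the job done as asked, in the order asked, and still so for the second after the job is handed in, with the robot touching nothing.
It also fails if it takes over 67 s, if anything falls off the work surface, if the arm or the gripper's body presses on something with over 40 N, if the wrist force passes 120 N, or if a joint passes its speed limit or range.

### The arm

A 7-joint arm with a two-finger parallel gripper is mounted at the origin on the work surface. World frame = base frame: x ahead of the robot, y to its left, z up, the work surface at z = 0. Lengths are in m, angles in rad, forces in N, time in s.
With the tool pointing down it reaches from about 0.35 to 0.9 m from the base axis. Payload 7.2 kg.
Tool frame: the origin (TCP) lies midway between the tips of the shut fingers; the grasp point (between the pads) lies 19 mm behind it; z points along the fingers, y is the line along which they close (so a half turn about z gives the same grasp; the last joint's range is limited). The gripper opens to 85 mm and grips with 20 to 120 N. Pads are 22 mm wide; open, the fingers measure 114 mm over their backs; the gripper's body (76 mm by 85 mm) begins 54 mm behind the grasp point. The pads swing forward as they close: fully open they stand 13 mm farther back than shut.
Start: joints at [1.237, 0.411, -0.013, 1.596, 0.006, 1.134, -0.082], TCP at [0.164, -0.603, 0.231] pointing down, gripper open.
Joint ranges: [-2.95, 2.95], [-0.29, 1.99], [-1.47, 1.44], [0.14, 2.54], [-1.03, 4.17], [0.13, 1.85], [-2.86, 2.86]. Speed limits (rad/s): [2.39, 2.39, 3.01, 3.01, 3.14, 3.14, 3.14].

### API

Orientations are given as a 3x3 rotation matrix whose columns are the frame's x, y, z axes.
In Python, from workcell import sense, read_camera, camera_params, ticket gives the robot as it stands. The module is installed in compiled form; this text tells all that it offers.
- The arm moves only by the tool servo_tool, never from a script. Its argument "targets" is a list of rows, each an object of numbers: "rx", "ry", "rz": the turn, a rotation vector about the tool's x, y, z in degrees; "tx", "ty", "tz": the shift along the tool's x, y, z in cm; "gripper": the finger opening in cm, from 0 to 8.54. In form: [{"rx": .., "ry": .., "rz": .., "tx": .., "ty": .., "tz": .., "gripper": ..}, ...]. A call has 1 to 20 rows; each row is the pose to reach, as a shift and turn from the pose commanded when the call began, along the tool's axes at that moment; what a row does not reach only later rows make up. A row lasts 1/10 s, in which the tool goes at most 50 mm and 8.59 degrees, less where a joint would pass 70% of its speed; a pose out of reach is approached as far as the arm can. A call with a gripper value outside its range is refused whole. The fingers move at their own pace and stop on an object; the grip force is fixed at half the most. Time passes only in rows, so rows that repeat a pose let the fingers close. It gives the time, the measured TCP pose, the force, the opening and the grip force at its end, in the units of the state.
- sense(): the state, without advancing time (a new reading comes with each control period).
- read_camera(name): name is "scene" or "top" or "wrist"; returns the picture (384x512x3 uint8, blue, green, red); there is no depth.
- camera_params(name): a dict with "vfov" (degrees; the focal length in pixels is half the picture's height over the tangent of half this angle, whatever the lens; pixels are square), "cx", "cy" (the principal point, pixels), "world_from_camera" (4x4, takes a point from camera to world coordinates); the wrist camera has in their place "hand_eye" (4x4, takes a point from camera to tool coordinates, whose origin is the TCP and whose axes are the flange's). Camera axes: x right, y down, z forward; pixel columns grow to the right and rows downward; lengths in m; the calibration is good to about 2 mm. A picture is of the moment at which its call begins: read the wrist's pose just before it. camera_params takes no time and is no camera call.
- ticket.finish_job(): hands the job in; it is judged then, once.
The state is a dict: "time_s": time; "joint_pos": joint angles; "joint_vel": joint speeds; "joint_torque": joint torques, N m; "ee_pos": TCP position; "eef_rot": TCP orientation; "ft_force": force on the tool from outside, world axes, zero at the start; "ft_torque": the same for the moment, N m; "width": finger opening in m; "gripper_force": force on a finger pad.
Only numpy, scipy, OpenCV 4.12 (cv2) and the standard library are available. Lean on these libraries where they do the work, as an engineer would, in place of code of your own. Each camera call takes 0.05 s, during which the arm holds its last target. There are 200 camera calls.

## Working session

There is one attempt and no reset: what is moved stays moved. The work goes in short steps, Python scripts to look and compute and a tool call to move; the robot and the scene stay as the last step left them, time stands still between calls to the robot, and variables do not carry over. Pictures are saved under pics/ and viewed, at most 10 in all, crops included, and the job is handed in when it is done.

Besides the shell and the picture viewer there is one more tool, called as name([rows], argument=value, ...), one row to a line, values as JSON. servo_tool: Moves the arm, as the interface text tells. Its arguments: {"type":"object","properties":{"targets":{"type":"array"}},"required":["targets"]}

```bash
mkdir -p pics
cat > h.py <<'E'
import numpy as np, cv2
from workcell import sense, read_camera, camera_params, ticket
def K(n):
    p=camera_params(n); f=192/np.tan(np.radians(p["vfov"])/2); return f,p["cx"],p["cy"],p
def pose(n,s=None):
    f,cx,cy,p=K(n)
    if n!="wrist": return np.array(p["world_from_camera"])
    s=s or sense(); T=np.eye(4); T[:3,:3]=np.array(s["eef_rot"]).reshape(3,3); T[:3,3]=s["ee_pos"]
    return T@np.array(p["hand_eye"])
def ray(n,u,v,T=None):
    f,cx,cy,p=K(n); T=pose(n) if T is None else T
    return T[:3,3], T[:3,:3]@np.array([(u-cx)/f,(v-cy)/f,1])
def onplane(n,u,v,z,T=None):
    o,d=ray(n,u,v,T); return o+d*(z-o[2])/d[2]
def proj(n,P,T=None):
    f,cx,cy,p=K(n); T=pose(n) if T is None else T
    q=np.linalg.inv(T)@np.append(P,1); return f*q[0]/q[2]+cx, f*q[1]/q[2]+cy
E
python3 - <<'E'
from h import *
for n in("top","scene"):
    im=read_camera(n); cv2.imwrite(f"pics/{n}0.png",im)
    cv2.imwrite(f"pics/{n}0b.png",cv2.resize(im,(800,600),interpolation=cv2.INTER_CUBIC))
    p=camera_params(n); print(n,p["vfov"],p["cx"],p["cy"],np.round(p["world_from_camera"],3).tolist())
print(camera_params("wrist")); s=sense(); print(s["ee_pos"],s["eef_rot"],s["ft_force"],s["width"],s["time_s"])
E
```

```text
top 43.02563288968558 259.00596326637503 191.480844128369 [[0.022, -0.988, 0.151, 0.388], [-1.0, -0.025, -0.014, 0.007], [0.018, -0.151, -0.988, 1.12], [0.0, 0.0, 0.0, 1.0]]
scene 57.37387012833123 251.8777306573388 190.5870499428984 [[0.873, 0.29, -0.391, 0.912], [0.487, -0.512, 0.707, -0.655], [0.005, -0.808, -0.589, 0.631], [0.0, 0.0, 0.0, 1.0]]
{'vfov': 65.88548962320304, 'cx': 260.1000601634835, 'cy': 194.2242315182039, 'hand_eye': array([[-1.08031951e-03, -9.48955840e-01, -3.15407112e-01,
         7.94539621e-02],
       [ 9.99999396e-01, -1.08864600e-03, -1.49780620e-04,
        -6.06884025e-04],
       [-2.01231497e-04, -3.15407083e-01,  9.48956443e-01,
        -1.43333997e-01],
       [ 0.00000000e+00,  0.00000000e+00,  0.00000000e+00,
         1.00000000e+00]])}
[ 0.16405139 -0.60262244  0.23054787] [[ 9.64878587e-01  2.62695899e-01 -4.21812674e-04]
 [ 2.62696234e-01 -9.64877590e-01  1.38761555e-03]
 [-4.24766810e-05 -1.44968914e-03 -9.99998948e-01]] [ 0.39079095 -0.0689241   0.83233874] 0.08535953499530974 0.1
```

View pics/top0b.png

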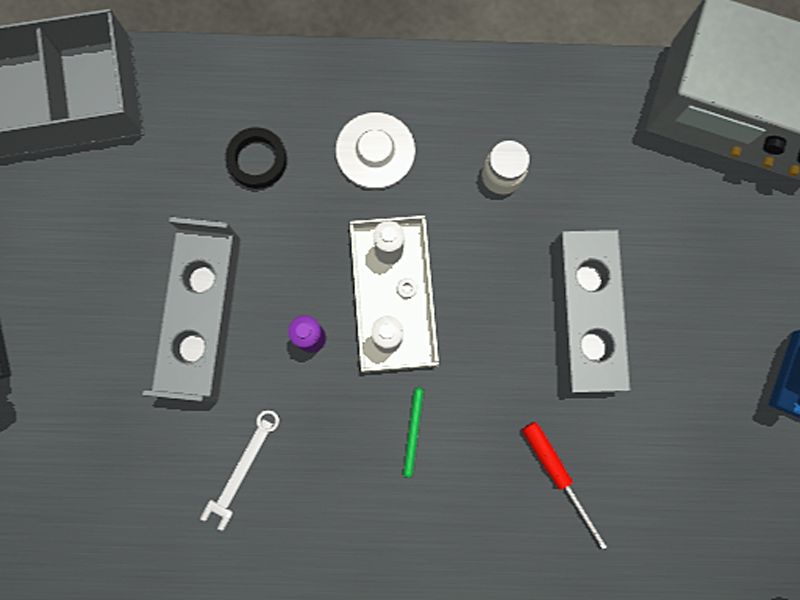

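View pics/scene0b.png

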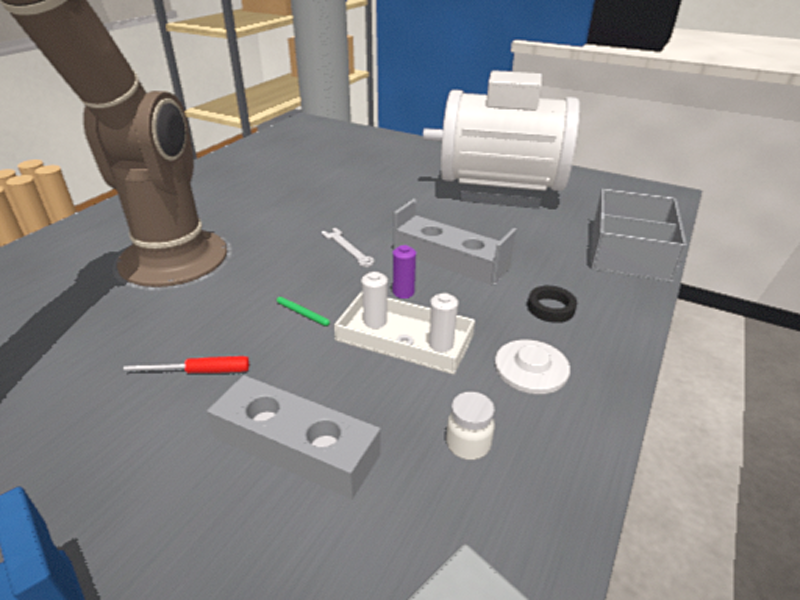

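Top view (800x600): the two pale cartridges stand in the tray at (388,238) and (386,332). The purple look-alike at (305,333) is outside the tray, so it isn't meant. The rack with end plates is on the left, with wells at about (198,276) and (190,347). The plain rack is on the right, with wells at about (592,275) and (597,345). Next I'll refine these positions and confirm them in one crop.

```bash
cat >> h.py <<'E'
def holes(im,boxes,lo=300,hi=6000,tol=22):
    """mouth of a well: biggest hole in the rack-top grey inside each box"""
    out=[]
    for (x0,y0,x1,y1) in boxes:
        c=cv2.GaussianBlur(im[y0:y1,x0:x1],(3,3),0).astype(int)
        g=c.mean(2); h,_=np.histogram(g,bins=64,range=(0,256))
        out.append((c,g,h))
    return out
E
python3 - <<'E'
from h import *
im=cv2.imread("pics/top0.png"); k=1/1.5625
for name,u,v in [("E_far",198,276),("E_near",190,347),("P_far",592,275),("P_near",597,345)]:
    x,y=int(u*k),int(v*k); ref=np.median(np.r_[im[y-2:y+3,x-19],im[y-2:y+3,x+17]],0)
    c=im[y-16:y+17,x-18:x+19].astype(int)
    m=(np.abs(c-ref).max(2)>14).astype(np.uint8)
    n,l,s,ce=cv2.connectedComponentsWithStats(m)
    i=1+np.argmin([np.hypot(ce[j][0]-18,ce[j][1]-16)-s[j][4]*.05 for j in range(1,n)])
    pts=cv2.findContours((l==i).astype(np.uint8),cv2.RETR_EXTERNAL,cv2.CHAIN_APPROX_NONE)[0][0]
    e=cv2.fitEllipse(cv2.convexHull(pts)); uu,vv=e[0][0]+x-18,e[0][1]+y-16
    print(name,ref,np.round([uu,vv],1),np.round(e[1],1),onplane("top",uu,vv,.055).round(4))
for name,u,v,z in [("C_far",388,232,.108),("C_near",387,326,.108),("purple",304,329,.104),("bearing",406,288,.014)]:
    print(name,onplane("top",u*k,v*k,z).round(4))
cr=im[125:255,170:290]; cv2.imwrite("pics/crop.png",cv2.resize(cr,None,fx=4.5,fy=4.5,interpolation=cv2.INTER_CUBIC))
E
```

```text
Traceback (most recent call last):
cv2.error: OpenCV(4.12.0) /io/opencv/modules/imgproc/src/shapedescr.cpp:361: error: (-201:Incorrect size of input array) There should be at least 5 points to fit the ellipse in function 'fitEllipseNoDirect'
```

```bash
python3 - <<'E'
import re
s=open('h.py').read(); s=s[:s.index("def holes")]
s+='''def mouth(im,u,v,r):
    """ellipse of a well mouth near u,v (r: about its radius, px): largest non-rack-grey blob"""
    x,y,R=int(u),int(v),int(1.45*r); c=im[y-R:y+R+1,x-R:x+R+1].astype(int)
    yy,xx=np.mgrid[-R:R+1,-R:R+1]; d=np.hypot(xx,yy)
    ref=np.median(c[(d>1.2*r)&(d<1.4*r)],0)
    m=((np.abs(c-ref).max(2)>14)&(d<1.4*r)).astype(np.uint8)
    n,l,s,ce=cv2.connectedComponentsWithStats(m)
    i=1+np.argmax(s[1:,4]); pts=np.argwhere(l==i)[:,::-1].astype(np.float32)
    e=cv2.fitEllipse(cv2.convexHull(pts)); return e[0][0]+x-R,e[0][1]+y-R,e[1]
'''
open('h.py','w').write(s)
E
python3 - <<'E'
from h import *
im=cv2.imread("pics/top0.png"); k=1/1.5625
for name,u,v in [("E_far",198,276),("E_near",190,347),("P_far",592,275),("P_near",597,345)]:
    uu,vv,ax=mouth(im,u*k,v*k,11)
    print(name,np.round([uu,vv],1),np.round(ax,1),onplane("top",uu,vv,.055).round(4))
for name,u,v,z in [("C_far",388,232,.108),("C_near",387,326,.108),("purple",304,329,.104),("bearing",406,288,.014)]:
    print(name,onplane("top",u*k,v*k,z).round(4))
cr=im[125:255,170:290]; cv2.imwrite("pics/crop.png",cv2.resize(cr,None,fx=4.5,fy=4.5,interpolation=cv2.INTER_CUBIC))
E
```

```text
E_far [126.7 176.7] [21.6 24.3] [0.5762 0.2848 0.055 ]
E_near [120.3 221.9] [22.1 26.4] [0.476  0.2924 0.055 ]
P_far [378.7 175.9] [21.4 25.6] [ 0.5926 -0.2747  0.055 ]
P_near [382.2 220.4] [22.3 23.7] [ 0.493  -0.2809  0.055 ]
C_far [0.6345 0.0172 0.108 ]
C_near [0.5057 0.0152 0.108 ]
purple [0.4993 0.1262 0.104 ]
bearing [ 0.5736 -0.0105  0.014 ]
```

View pics/crop.png

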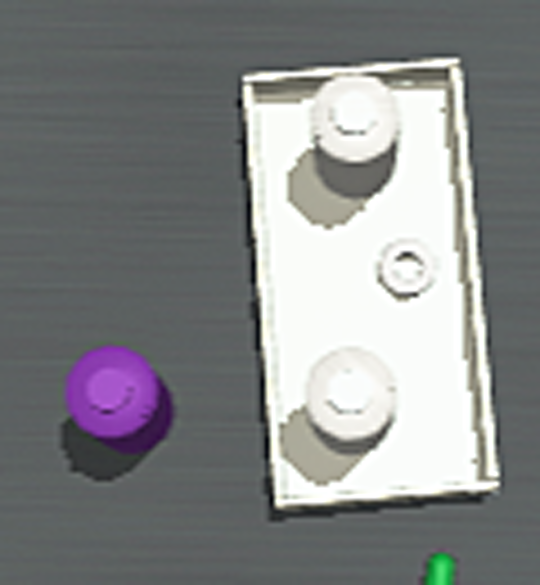

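The crop confirms it: both targets are bare-metal cylinders inside the tray, with nipples at full-image pixels (248.3,150.6) and (247.8,211.7). The purple one stands outside. Their spacing of about 131 mm and the well spacing of 100 mm match the description. I'll move above the near cartridge at about (0.499, 0.015).

servo_tool([
  {"tx": 48.6, "ty": -50.8, "rz": 15.2, "gripper": 7},
  {"tx": 48.6, "ty": -50.8, "rz": 15.2, "gripper": 7},
  {"tx": 48.6, "ty": -50.8, "rz": 15.2, "gripper": 7},
  {"tx": 48.6, "ty": -50.8, "rz": 15.2, "gripper": 7},
  {"tx": 48.6, "ty": -50.8, "rz": 15.2, "gripper": 7},
  {"tx": 48.6, "ty": -50.8, "rz": 15.2, "gripper": 7},
  {"tx": 48.6, "ty": -50.8, "rz": 15.2, "gripper": 7},
  {"tx": 48.6, "ty": -50.8, "rz": 15.2, "gripper": 7},
  {"tx": 48.6, "ty": -50.8, "rz": 15.2, "gripper": 7},
  {"tx": 48.6, "ty": -50.8, "rz": 15.2, "gripper": 7},
  {"tx": 48.6, "ty": -50.8, "rz": 15.2, "gripper": 7},
  {"tx": 48.6, "ty": -50.8, "rz": 15.2, "gripper": 7},
  {"tx": 48.6, "ty": -50.8, "rz": 15.2, "gripper": 7},
  {"tx": 48.6, "ty": -50.8, "rz": 15.2, "gripper": 7},
  {"tx": 48.6, "ty": -50.8, "rz": 15.2, "gripper": 7},
  {"tx": 48.6, "ty": -50.8, "rz": 15.2, "gripper": 7},
  {"tx": 48.6, "ty": -50.8, "rz": 15.2, "gripper": 7},
  {"tx": 48.6, "ty": -50.8, "rz": 15.2, "gripper": 7},
])

```text
validation failed for argument at $.ta...
```

Run:
```python
from h import *
s=sense(); T=pose("wrist",s); im=read_camera("wrist"); cv2.imwrite("pics/w1.png",im); np.save("T1.npy",T)
print(s["time_s"],np.round(s["ee_pos"],4),np.round(s["eef_rot"],3).tolist(),np.round(s["ft_force"],2),s["width"])
print(proj("wrist",[.499,.015,.108],T))
```

```text
0.1 [ 0.1641 -0.6026  0.2305] [[0.965, 0.263, -0.0], [0.263, -0.965, 0.001], [-0.0, -0.001, -1.0]] [ 0.39 -0.07  0.83] 0.08535953499530974
(np.float64(-943.0876391197096), np.float64(-916.8766472614293))
```

View pics/w1.png

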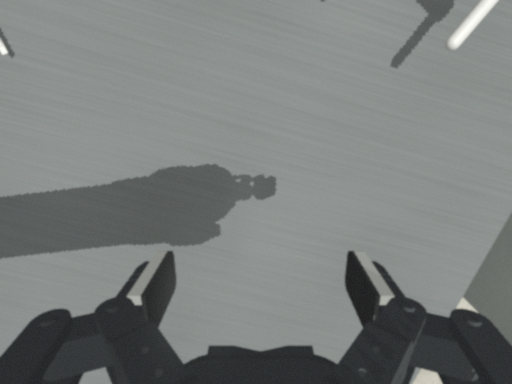

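The call was refused, so the arm hasn't moved; the wrist picture shows only bare bench. I'll resend it with every key filled in.

servo_tool([
  {"rx": 0, "ry": 0, "rz": 15.2, "tx": 48.6, "ty": -50.8, "tz": 0, "gripper": 7},
  {"rx": 0, "ry": 0, "rz": 15.2, "tx": 48.6, "ty": -50.8, "tz": 0, "gripper": 7},
  {"rx": 0, "ry": 0, "rz": 15.2, "tx": 48.6, "ty": -50.8, "tz": 0, "gripper": 7},
  {"rx": 0, "ry": 0, "rz": 15.2, "tx": 48.6, "ty": -50.8, "tz": 0, "gripper": 7},
  {"rx": 0, "ry": 0, "rz": 15.2, "tx": 48.6, "ty": -50.8, "tz": 0, "gripper": 7},
  {"rx": 0, "ry": 0, "rz": 15.2, "tx": 48.6, "ty": -50.8, "tz": 0, "gripper": 7},
  {"rx": 0, "ry": 0, "rz": 15.2, "tx": 48.6, "ty": -50.8, "tz": 0, "gripper": 7},
  {"rx": 0, "ry": 0, "rz": 15.2, "tx": 48.6, "ty": -50.8, "tz": 0, "gripper": 7},
  {"rx": 0, "ry": 0, "rz": 15.2, "tx": 48.6, "ty": -50.8, "tz": 0, "gripper": 7},
  {"rx": 0, "ry": 0, "rz": 15.2, "tx": 48.6, "ty": -50.8, "tz": 0, "gripper": 7},
  {"rx": 0, "ry": 0, "rz": 15.2, "tx": 48.6, "ty": -50.8, "tz": 0, "gripper": 7},
  {"rx": 0, "ry": 0, "rz": 15.2, "tx": 48.6, "ty": -50.8, "tz": 0, "gripper": 7},
  {"rx": 0, "ry": 0, "rz": 15.2, "tx": 48.6, "ty": -50.8, "tz": 0, "gripper": 7},
  {"rx": 0, "ry": 0, "rz": 15.2, "tx": 48.6, "ty": -50.8, "tz": 0, "gripper": 7},
  {"rx": 0, "ry": 0, "rz": 15.2, "tx": 48.6, "ty": -50.8, "tz": 0, "gripper": 7},
  {"rx": 0, "ry": 0, "rz": 15.2, "tx": 48.6, "ty": -50.8, "tz": 0, "gripper": 7},
  {"rx": 0, "ry": 0, "rz": 15.2, "tx": 48.6, "ty": -50.8, "tz": 0, "gripper": 7},
  {"rx": 0, "ry": 0, "rz": 15.2, "tx": 48.6, "ty": -50.8, "tz": 0, "gripper": 7},
])

```text
time_s: 1.95
ee_pos: [0.4991, 0.013, 0.2312]
eef_rot: [[1.0, -0.002, -0.0], [-0.002, -1.0, -0.001], [-0.0, 0.001, -1.0]]
ft_force: [-1.0, -0.4, -0.4]
width: 0.0699
gripper_force: 0.0
```

Run:
```python
from h import *
F=[]
for i in range(4):
    s=sense(); T=pose("wrist",s); im=read_camera("wrist"); F.append(s["ft_force"])
cv2.imwrite("pics/w2.png",im); np.save("T2.npy",T)
print(np.round(F,2).tolist())
print(proj("wrist",[.499,.015,.108],T),proj("wrist",[.630,.017,.108],T))
```

```text
[[-1.02, -0.36, -0.41], [-0.19, -1.02, 0.43], [0.69, -0.52, -0.27], [0.72, 0.09, -0.0]]
(np.float64(258.73591312097113), np.float64(185.27530750718014)) (np.float64(255.57330729930607), np.float64(28.28531692387645))
```

View pics/w2.png

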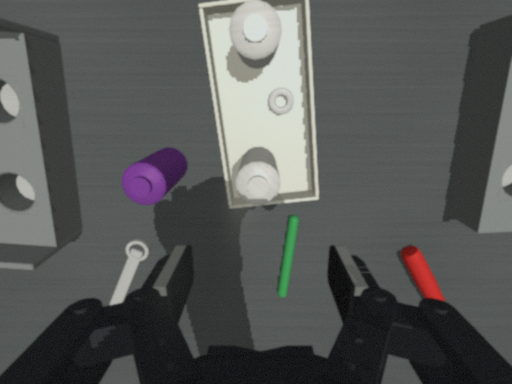

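The wrist view shows the near cartridge's nipple at (258,186), within 1 px of the prediction. The far one is at (256,28) and the bearing at (281,101). Descending to grasp.

servo_tool([
  {"rx": 0, "ry": 0, "rz": 0, "tx": 0, "ty": -0.2, "tz": 4, "gripper": 7},
  {"rx": 0, "ry": 0, "rz": 0, "tx": 0, "ty": -0.2, "tz": 8, "gripper": 7},
  {"rx": 0, "ry": 0, "rz": 0, "tx": 0, "ty": -0.2, "tz": 11, "gripper": 7},
  {"rx": 0, "ry": 0, "rz": 0, "tx": 0, "ty": -0.2, "tz": 14, "gripper": 7},
  {"rx": 0, "ry": 0, "rz": 0, "tx": 0, "ty": -0.2, "tz": 16, "gripper": 7},
  {"rx": 0, "ry": 0, "rz": 0, "tx": 0, "ty": -0.2, "tz": 17.3, "gripper": 7},
  {"rx": 0, "ry": 0, "rz": 0, "tx": 0, "ty": -0.2, "tz": 17.3, "gripper": 7},
  {"rx": 0, "ry": 0, "rz": 0, "tx": 0, "ty": -0.2, "tz": 17.3, "gripper": 7},
])

```text
time_s: 2.95
ee_pos: [0.5001, 0.0168, 0.0589]
eef_rot: [[1.0, 0.0, 0.001], [0.0, -1.0, 0.0], [0.001, -0.0, -1.0]]
ft_force: [0.1, -0.6, 0.4]
width: 0.0701
gripper_force: 0.0
```

```bash
cat >> h.py <<'E'
def favg(n=20):
    F=[]
    for i in range(n): F.append(sense()["ft_force"]); im=read_camera("wrist")
    F=np.array(F); s=sense(); print("t",s["time_s"],"F",F.mean(0).round(2),"sem",(F.std(0)/n**.5).round(2),np.round(s["ee_pos"],4),s["width"],s["gripper_force"]); return im
E
python3 - <<'E'
from h import *
im=favg(16); cv2.imwrite("pics/w3.png",im)
E
```

```text
t 3.75 F [-0.3  -0.13  0.12] sem [0.1  0.12 0.13] [0.4996 0.0168 0.0583] 0.06972774067533861 0.0
```

View pics/w3.png

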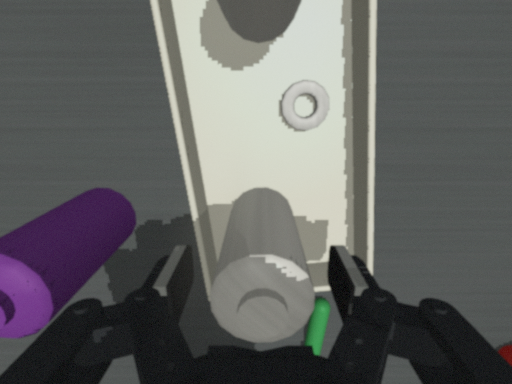

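The cartridge top at (263,292) is centred between the fingers, whose inner edges are at 190 and 330. Closing, then lifting 4.2 cm.

servo_tool([
  {"rx": 0, "ry": 0, "rz": 0, "tx": 0, "ty": 0, "tz": 0, "gripper": 3.8},
  {"rx": 0, "ry": 0, "rz": 0, "tx": 0, "ty": 0, "tz": 0, "gripper": 3.8},
  {"rx": 0, "ry": 0, "rz": 0, "tx": 0, "ty": 0, "tz": 0, "gripper": 3.8},
  {"rx": 0, "ry": 0, "rz": 0, "tx": 0, "ty": 0, "tz": 0, "gripper": 3.8},
  {"rx": 0, "ry": 0, "rz": 0, "tx": 0, "ty": 0, "tz": 0, "gripper": 3.8},
  {"rx": 0, "ry": 0, "rz": 0, "tx": 0, "ty": 0, "tz": 0, "gripper": 3.8},
])

```text
time_s: 4.35
ee_pos: [0.4997, 0.0168, 0.0584]
eef_rot: [[1.0, 0.001, 0.0], [0.001, -1.0, -0.0], [0.0, 0.0, -1.0]]
ft_force: [-0.2, -0.9, 5.4]
width: 0.0429
gripper_force: 60.6
```

servo_tool([
  {"rx": 0, "ry": 0, "rz": 0, "tx": 0, "ty": 0, "tz": -0.5, "gripper": 3.8},
  {"rx": 0, "ry": 0, "rz": 0, "tx": 0, "ty": 0, "tz": -1.5, "gripper": 3.8},
  {"rx": 0, "ry": 0, "rz": 0, "tx": 0, "ty": 0, "tz": -2.5, "gripper": 3.8},
  {"rx": 0, "ry": 0, "rz": 0, "tx": 0, "ty": 0, "tz": -3.5, "gripper": 3.8},
  {"rx": 0, "ry": 0, "rz": 0, "tx": 0, "ty": 0, "tz": -4.1, "gripper": 3.8},
  {"rx": 0, "ry": 0, "rz": 0, "tx": 0, "ty": 0, "tz": -4.2, "gripper": 3.8},
  {"rx": 0, "ry": 0, "rz": 0, "tx": 0, "ty": 0, "tz": -4.2, "gripper": 3.8},
  {"rx": 0, "ry": 0, "rz": 0, "tx": 0, "ty": 0, "tz": -4.2, "gripper": 3.8},
  {"rx": 0, "ry": 0, "rz": 0, "tx": 0, "ty": 0, "tz": -4.2, "gripper": 3.8},
])

```text
time_s: 5.25
ee_pos: [0.4993, 0.0167, 0.0999]
eef_rot: [[1.0, 0.001, -0.001], [0.001, -1.0, -0.0], [-0.001, 0.0, -1.0]]
ft_force: [0.7, 0.0, -2.0]
width: 0.0427
gripper_force: 60.9
```

Run:
```python
from h import *
im=favg(20); cv2.imwrite("pics/w4.png",im)
```

```text
t 6.25 F [-0.01  0.04 -1.48] sem [0.1  0.11 0.14] [0.4997 0.0168 0.1003] 0.042842876788982104 60.85799943655729
```

Weight is about 1.6 N, roughly 163 g, so it is spent and goes in the plain rack. I'll raise it, move to about 10 cm short of the near well, and look.

servo_tool([
  {"rx": 0, "ry": 0, "rz": 0, "tx": 0, "ty": 0, "tz": -3, "gripper": 3.8},
  {"rx": 0, "ry": 0, "rz": -3.6, "tx": -0.7, "ty": 4, "tz": -4, "gripper": 3.8},
  {"rx": 0, "ry": 0, "rz": -3.6, "tx": -0.7, "ty": 8, "tz": -4, "gripper": 3.8},
  {"rx": 0, "ry": 0, "rz": -3.6, "tx": -0.7, "ty": 12, "tz": -4, "gripper": 3.8},
  {"rx": 0, "ry": 0, "rz": -3.6, "tx": -0.7, "ty": 16, "tz": -4, "gripper": 3.8},
  {"rx": 0, "ry": 0, "rz": -3.6, "tx": -0.7, "ty": 19, "tz": -4, "gripper": 3.8},
  {"rx": 0, "ry": 0, "rz": -3.6, "tx": -0.7, "ty": 19.8, "tz": -4, "gripper": 3.8},
  {"rx": 0, "ry": 0, "rz": -3.6, "tx": -0.7, "ty": 19.8, "tz": -4, "gripper": 3.8},
  {"rx": 0, "ry": 0, "rz": -3.6, "tx": -0.7, "ty": 19.8, "tz": -4, "gripper": 3.8},
  {"rx": 0, "ry": 0, "rz": -3.6, "tx": -0.7, "ty": 19.8, "tz": -4, "gripper": 3.8},
])

```text
time_s: 7.25
ee_pos: [0.493, -0.1795, 0.1403]
eef_rot: [[0.998, 0.066, 0.0], [0.066, -0.998, 0.001], [0.0, -0.001, -1.0]]
ft_force: [-0.3, 0.0, -1.4]
width: 0.0424
gripper_force: 61.5
```

Run:
```python
from h import *
s=sense(); T=pose("wrist",s); im=read_camera("wrist"); cv2.imwrite("pics/w5.png",im); np.save("T5.npy",T)
print(np.round(s["ee_pos"],4),np.round(s["eef_rot"],3).tolist())
for P in([.493,-.2809,.055],[.5926,-.2747,.055]):
    u,v=proj("wrist",P,T); print(u,v)
    try:
        a,b,ax=mouth(im,u,v,31); print(a,b,ax,onplane("wrist",a,b,.055,T).round(4))
    except Exception as e: print(e)
```

```text
[ 0.493  -0.1795  0.1403] [[0.998, 0.066, 0.0], [0.066, -0.998, 0.001], [0.0, -0.001, -1.0]]
383.4677767977992 205.64415580823078
383.7493438720703 206.65897750854492 (52.4720458984375, 61.558528900146484) [ 0.4921 -0.2813  0.055 ]
402.0706257216145 75.33316673624965
403.79206466674805 75.76735305786133 (65.2299575805664, 76.72956848144531) [ 0.5924 -0.276   0.055 ]
```

View pics/w5.png

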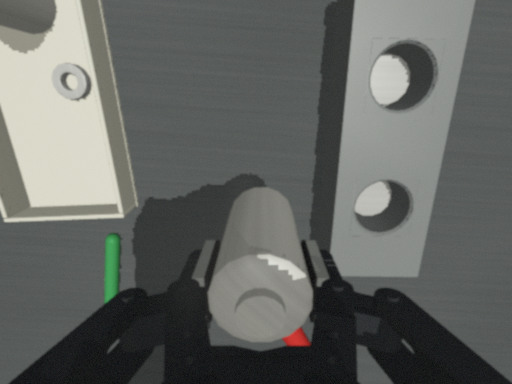

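The held cartridge sits at (262,290), and the two empty plain-rack wells are at (384,207) and (404,76), agreeing with the top view within 1.5 mm. I'll check where the held cartridge's foot lies in the tool frame.

Run:
```python
from h import *
H=np.array(camera_params("wrist")["hand_eye"])
for z in(.051,.054):
    for u in (235,265,296): print(z,u,onplane("wrist",u,187 if u==265 else 205,z,H).round(4))
im=cv2.imread("pics/w5.png"); g=cv2.cvtColor(im,cv2.COLOR_BGR2GRAY).astype(int)
for r in(200,205,215,225,235): print(r,[int(c) for c in np.where(np.abs(np.diff(g[r,215:320]))>12)[0]+215])
print([int(x) for x in g[178:200,265]])
for x in(-.002,0,.002): print(proj("wrist",[x+.022,0,.051],H),proj("wrist",[x,-.022,.045],H),proj("wrist",[x,.022,.045],H))
```

```text
0.051 235 [ 0.0069 -0.0179  0.051 ]
0.051 265 [0.02  0.003 0.051]
0.051 296 [0.0068 0.0248 0.051 ]
0.054 235 [ 0.0057 -0.0182  0.054 ]
0.054 265 [0.0191 0.0031 0.054 ]
0.054 296 [0.0057 0.0252 0.054 ]
200 [287, 312]
205 [232, 289, 310, 311]
215 [292, 310]
225 [225, 309]
235 [222, 223, 309]
[92, 91, 93, 91, 92, 89, 82, 71, 80, 104, 122, 124, 125, 125, 125, 128, 125, 125, 126, 127, 128, 127]
(np.float64(260.56682408993), np.float64(187.00029407212634)) (np.float64(228.70763013412622), np.float64(220.09190753239943)) (np.float64(292.4964875354799), np.float64(220.01682126278047))
(np.float64(260.56512109402405), np.float64(184.2007740065147)) (np.float64(228.6073195094185), np.float64(217.41188027401134)) (np.float64(292.59362903786996), np.float64(217.33661730748148))
(np.float64(260.5634074573163), np.float64(181.38376174500334)) (np.float64(228.50638594677218), np.float64(214.71520980698577)) (np.float64(292.69137378508407), np.float64(214.63976939338227))
```

servo_tool([
  {"rx": 0, "ry": 0, "rz": 0, "tx": -0.2, "ty": 3.5, "tz": 0, "gripper": 3.8},
  {"rx": 0, "ry": 0, "rz": 0, "tx": -0.4, "ty": 7, "tz": 0, "gripper": 3.8},
  {"rx": 0, "ry": 0, "rz": 0, "tx": -0.6, "ty": 9.5, "tz": 0, "gripper": 3.8},
  {"rx": 0, "ry": 0, "rz": 0, "tx": -0.6, "ty": 10.1, "tz": 0, "gripper": 3.8},
  {"rx": 0, "ry": 0, "rz": 0, "tx": -0.6, "ty": 10.1, "tz": 0, "gripper": 3.8},
  {"rx": 0, "ry": 0, "rz": 0, "tx": -0.6, "ty": 10.1, "tz": 1, "gripper": 3.8},
  {"rx": 0, "ry": 0, "rz": 0, "tx": -0.6, "ty": 10.1, "tz": 2, "gripper": 3.8},
  {"rx": 0, "ry": 0, "rz": 0, "tx": -0.6, "ty": 10.1, "tz": 2.7, "gripper": 3.8},
  {"rx": 0, "ry": 0, "rz": 0, "tx": -0.6, "ty": 10.1, "tz": 3.0, "gripper": 3.8},
  {"rx": 0, "ry": 0, "rz": 0, "tx": -0.6, "ty": 10.1, "tz": 3.2, "gripper": 3.8},
  {"rx": 0, "ry": 0, "rz": 0, "tx": -0.6, "ty": 10.1, "tz": 3.4, "gripper": 3.8},
  {"rx": 0, "ry": 0, "rz": 0, "tx": -0.6, "ty": 10.1, "tz": 3.5, "gripper": 3.8},
  {"rx": 0, "ry": 0, "rz": 0, "tx": -0.6, "ty": 10.1, "tz": 3.5, "gripper": 3.8},
])

```text
time_s: 8.6
ee_pos: [0.4936, -0.282, 0.1066]
eef_rot: [[0.998, 0.063, 0.001], [0.063, -0.998, -0.0], [0.001, 0.0, -1.0]]
ft_force: [-3.8, 3.0, 8.6]
width: 0.0429
gripper_force: 62.7
```

Touching the chamfer: the reaction pushes toward -x,+y. I'll back off slightly, shift that way and retry.

servo_tool([
  {"rx": 0, "ry": 0, "rz": 0, "tx": 0, "ty": 0, "tz": -0.2, "gripper": 3.8},
  {"rx": 0, "ry": 0, "rz": 0, "tx": -0.14, "ty": -0.1, "tz": -0.2, "gripper": 3.8},
  {"rx": 0, "ry": 0, "rz": 0, "tx": -0.14, "ty": -0.1, "tz": -0.1, "gripper": 3.8},
  {"rx": 0, "ry": 0, "rz": 0, "tx": -0.14, "ty": -0.1, "tz": 0, "gripper": 3.8},
  {"rx": 0, "ry": 0, "rz": 0, "tx": -0.14, "ty": -0.1, "tz": 0.1, "gripper": 3.8},
  {"rx": 0, "ry": 0, "rz": 0, "tx": -0.14, "ty": -0.1, "tz": 0.15, "gripper": 3.8},
  {"rx": 0, "ry": 0, "rz": 0, "tx": -0.14, "ty": -0.1, "tz": 0.15, "gripper": 3.8},
])

```text
time_s: 9.3
ee_pos: [0.4921, -0.281, 0.1036]
eef_rot: [[0.998, 0.064, 0.001], [0.064, -0.998, 0.001], [0.001, -0.001, -1.0]]
ft_force: [2.0, 2.8, -0.8]
width: 0.0426
gripper_force: 61.5
```

Run:
```python
from h import *
favg(5)
```

```text
t 9.55 F [ 2.74  3.11 -1.38] sem [0.26 0.14 0.3 ] [ 0.492  -0.281   0.1037] 0.04262042877244251 61.42392620444298
```

In the well: vertical force is back to the weight alone. I'll relieve the side load and lower it toward the pad.

servo_tool([
  {"rx": 0, "ry": 0, "rz": 0, "tx": 0.04, "ty": -0.05, "tz": 0, "gripper": 3.8},
  {"rx": 0, "ry": 0, "rz": 0, "tx": 0.04, "ty": -0.05, "tz": 0.3, "gripper": 3.8},
  {"rx": 0, "ry": 0, "rz": 0, "tx": 0.04, "ty": -0.05, "tz": 0.6, "gripper": 3.8},
  {"rx": 0, "ry": 0, "rz": 0, "tx": 0.04, "ty": -0.05, "tz": 0.9, "gripper": 3.8},
  {"rx": 0, "ry": 0, "rz": 0, "tx": 0.04, "ty": -0.05, "tz": 1.2, "gripper": 3.8},
  {"rx": 0, "ry": 0, "rz": 0, "tx": 0.04, "ty": -0.05, "tz": 1.5, "gripper": 3.8},
  {"rx": 0, "ry": 0, "rz": 0, "tx": 0.04, "ty": -0.05, "tz": 1.8, "gripper": 3.8},
  {"rx": 0, "ry": 0, "rz": 0, "tx": 0.04, "ty": -0.05, "tz": 2.1, "gripper": 3.8},
  {"rx": 0, "ry": 0, "rz": 0, "tx": 0.04, "ty": -0.05, "tz": 2.1, "gripper": 3.8},
])

```text
time_s: 10.45
ee_pos: [0.4921, -0.2808, 0.0822]
eef_rot: [[0.998, 0.064, -0.0], [0.064, -0.998, 0.0], [-0.0, -0.0, -1.0]]
ft_force: [2.5, 3.6, -2.1]
width: 0.0425
gripper_force: 61.5
```

servo_tool([
  {"rx": 0, "ry": 0, "rz": 0, "tx": 0.04, "ty": -0.05, "tz": 0.2, "gripper": 3.8},
  {"rx": 0, "ry": 0, "rz": 0, "tx": 0.04, "ty": -0.05, "tz": 0.3, "gripper": 3.8},
  {"rx": 0, "ry": 0, "rz": 0, "tx": 0.04, "ty": -0.05, "tz": 0.4, "gripper": 3.8},
  {"rx": 0, "ry": 0, "rz": 0, "tx": 0.04, "ty": -0.05, "tz": 0.5, "gripper": 3.8},
  {"rx": 0, "ry": 0, "rz": 0, "tx": 0.04, "ty": -0.05, "tz": 0.6, "gripper": 3.8},
  {"rx": 0, "ry": 0, "rz": 0, "tx": 0.04, "ty": -0.05, "tz": 0.7, "gripper": 3.8},
  {"rx": 0, "ry": 0, "rz": 0, "tx": 0.04, "ty": -0.05, "tz": 0.8, "gripper": 3.8},
  {"rx": 0, "ry": 0, "rz": 0, "tx": 0.04, "ty": -0.05, "tz": 0.9, "gripper": 3.8},
  {"rx": 0, "ry": 0, "rz": 0, "tx": 0.04, "ty": -0.05, "tz": 1.0, "gripper": 3.8},
  {"rx": 0, "ry": 0, "rz": 0, "tx": 0.04, "ty": -0.05, "tz": 1.1, "gripper": 3.8},
  {"rx": 0, "ry": 0, "rz": 0, "tx": 0.04, "ty": -0.05, "tz": 1.1, "gripper": 3.8},
])

```text
time_s: 11.55
ee_pos: [0.4924, -0.2807, 0.0723]
eef_rot: [[0.998, 0.063, -0.0], [0.063, -0.998, -0.001], [-0.0, 0.001, -1.0]]
ft_force: [0.3, 4.4, 7.5]
width: 0.0425
gripper_force: 62.4
```

servo_tool([
  {"rx": 0, "ry": 0, "rz": 0, "tx": 0, "ty": -0.04, "tz": 0.05, "gripper": 3.8},
  {"rx": 0, "ry": 0, "rz": 0, "tx": 0, "ty": -0.04, "tz": 0.1, "gripper": 3.8},
  {"rx": 0, "ry": 0, "rz": 0, "tx": 0, "ty": -0.04, "tz": 0.15, "gripper": 3.8},
  {"rx": 0, "ry": 0, "rz": 0, "tx": 0, "ty": -0.04, "tz": 0.2, "gripper": 3.8},
  {"rx": 0, "ry": 0, "rz": 0, "tx": 0, "ty": -0.04, "tz": 0.2, "gripper": 3.8},
])

```text
time_s: 12.05
ee_pos: [0.4925, -0.2807, 0.0713]
eef_rot: [[0.998, 0.063, 0.0], [0.063, -0.998, -0.001], [0.0, 0.001, -1.0]]
ft_force: [-2.2, 4.1, 16.1]
width: 0.0431
gripper_force: 63.3
```

servo_tool([
  {"rx": 0, "ry": 0, "rz": 0, "tx": 0, "ty": 0, "tz": 0.05, "gripper": 3.8},
  {"rx": 0, "ry": 0, "rz": 0, "tx": 0, "ty": 0, "tz": 0.1, "gripper": 3.8},
  {"rx": 0, "ry": 0, "rz": 0, "tx": 0, "ty": 0, "tz": 0.1, "gripper": 3.8},
])

```text
time_s: 12.35
ee_pos: [0.4927, -0.2807, 0.0712]
eef_rot: [[0.998, 0.063, 0.001], [0.063, -0.998, -0.002], [0.001, 0.002, -1.0]]
ft_force: [-4.7, 5.0, 24.1]
width: 0.0428
gripper_force: 64.1
```

Hard stop: 1 mm more command moved it only 0.1 mm and added 8 N, and the height matches home. Relieving, releasing and rising.

servo_tool([
  {"rx": 0, "ry": 0, "rz": 0, "tx": 0, "ty": 0, "tz": -0.15, "gripper": 3.8},
  {"rx": 0, "ry": 0, "rz": 0, "tx": 0, "ty": 0, "tz": -0.25, "gripper": 4.6},
  {"rx": 0, "ry": 0, "rz": 0, "tx": 0, "ty": 0, "tz": -0.25, "gripper": 7},
  {"rx": 0, "ry": 0, "rz": 0, "tx": 0, "ty": 0, "tz": -0.25, "gripper": 7},
  {"rx": 0, "ry": 0, "rz": 0, "tx": 0, "ty": 0, "tz": -0.25, "gripper": 7},
  {"rx": 0, "ry": 0, "rz": 0, "tx": 0, "ty": 0, "tz": -0.25, "gripper": 7},
  {"rx": 0, "ry": 0, "rz": 0, "tx": 0, "ty": 0, "tz": -0.25, "gripper": 7},
  {"rx": 0, "ry": 0, "rz": 0, "tx": 0, "ty": 0, "tz": -2, "gripper": 7},
  {"rx": 0, "ry": 0, "rz": 0, "tx": 0, "ty": 0, "tz": -5, "gripper": 7},
  {"rx": 0, "ry": 0, "rz": 0, "tx": 0, "ty": 0, "tz": -9, "gripper": 7},
  {"rx": 0, "ry": 0, "rz": 0, "tx": 0, "ty": 0, "tz": -12, "gripper": 7},
  {"rx": 0, "ry": 0, "rz": 0, "tx": 0, "ty": 0, "tz": -16, "gripper": 7},
  {"rx": 0, "ry": 0, "rz": 0, "tx": 0, "ty": 0, "tz": -16, "gripper": 7},
  {"rx": 0, "ry": 0, "rz": 0, "tx": 0, "ty": 0, "tz": -16, "gripper": 7},
])

```text
time_s: 13.75
ee_pos: [0.4927, -0.2803, 0.2296]
eef_rot: [[0.998, 0.063, 0.002], [0.063, -0.998, -0.001], [0.002, 0.001, -1.0]]
ft_force: [0.1, 0.5, -0.9]
width: 0.0704
gripper_force: 0.0
```

Run:
```python
from h import *
s=sense(); T=pose("wrist",s); im=read_camera("wrist"); top=read_camera("top")
print(s["time_s"],s["width"],np.round(s["ee_pos"],4),np.round(s["ft_force"],2))
# predicted rim circle (shoulder z=.017+.094, r=22) at the well, drawn for a check
P=np.array([.4915,-.2808])
for z,r in((.111,.022),(.121,.010)):
    pts=np.array([proj("wrist",[P[0]+r*np.cos(a),P[1]+r*np.sin(a),z],T) for a in np.linspace(0,6.28,40)])
    cv2.polylines(im,[pts.round().astype(int)],True,(0,0,255),1)
cv2.imwrite("pics/w6.png",np.hstack([im[60:360,150:450],top[70:370,200:490]]))
```

```text
13.75 0.07043292766037354 [ 0.4927 -0.2803  0.2296] [ 0.09  0.49 -0.86]
```

View pics/w6.png

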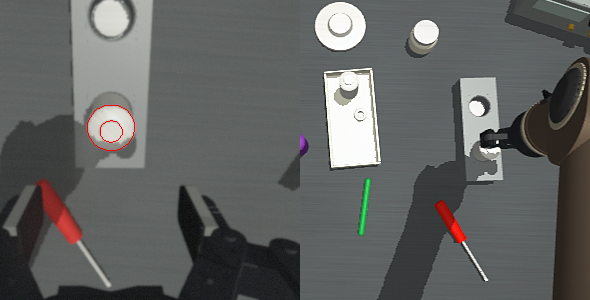

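Picture check: the predicted home-height circles in red lie right on the cartridge in the near plain well. The other objects are where they were. Now to the far cartridge at (0.630, 0.017).

servo_tool([
  {"rx": 0, "ry": 0, "rz": 3.6, "tx": 2, "ty": -4, "tz": 0, "gripper": 7},
  {"rx": 0, "ry": 0, "rz": 3.6, "tx": 4, "ty": -8, "tz": 0, "gripper": 7},
  {"rx": 0, "ry": 0, "rz": 3.6, "tx": 6, "ty": -12, "tz": 0, "gripper": 7},
  {"rx": 0, "ry": 0, "rz": 3.6, "tx": 8.5, "ty": -16, "tz": 0, "gripper": 7},
  {"rx": 0, "ry": 0, "rz": 3.6, "tx": 11, "ty": -20, "tz": 0, "gripper": 7},
  {"rx": 0, "ry": 0, "rz": 3.6, "tx": 13, "ty": -24, "tz": 0, "gripper": 7},
  {"rx": 0, "ry": 0, "rz": 3.6, "tx": 15, "ty": -27.5, "tz": 0, "gripper": 7},
  {"rx": 0, "ry": 0, "rz": 3.6, "tx": 15.6, "ty": -28.8, "tz": 0, "gripper": 7},
  {"rx": 0, "ry": 0, "rz": 3.6, "tx": 15.6, "ty": -28.8, "tz": 0, "gripper": 7},
  {"rx": 0, "ry": 0, "rz": 3.6, "tx": 15.6, "ty": -28.8, "tz": 0, "gripper": 7},
  {"rx": 0, "ry": 0, "rz": 3.6, "tx": 15.6, "ty": -28.8, "tz": 0, "gripper": 7},
])

```text
time_s: 14.95
ee_pos: [0.6293, 0.0147, 0.2282]
eef_rot: [[1.0, -0.002, -0.001], [-0.002, -1.0, -0.001], [-0.001, 0.001, -1.0]]
ft_force: [0.0, 0.1, 1.4]
width: 0.0701
gripper_force: 0.0
```

Run:
```python
from h import *
s=sense(); T=pose("wrist",s); im=read_camera("wrist"); cv2.imwrite("pics/w7.png",im)
print(s["time_s"],np.round(s["ee_pos"],4),np.round(s["eef_rot"],3).tolist())
u,v=proj("wrist",[.630,.017,.103],T); print(u,v)
x,y=int(u),int(v); g=cv2.cvtColor(im,cv2.COLOR_BGR2GRAY)[y-50:y+51,x-50:x+51]
c=cv2.HoughCircles(cv2.GaussianBlur(g,(3,3),0),cv2.HOUGH_GRADIENT,1,30,param1=60,param2=12,minRadius=20,maxRadius=28)
for a,b,r in c[0][:3]: print(a+x-50,b+y-50,r,onplane("wrist",a+x-50,b+y-50,.100,T).round(4))
cv2.imwrite("pics/w7.png",cv2.resize(im[:,100:420],None,fx=1.5,fy=1.5))
```

```text
14.95 [0.6293 0.0147 0.2282] [[1.0, -0.002, -0.001], [-0.002, -1.0, -0.001], [-0.001, 0.001, -1.0]]
257.67978942049416 183.4768361673145
258.5 172.5 27.4 [0.6399 0.0162 0.1   ]
```

View pics/w7.png

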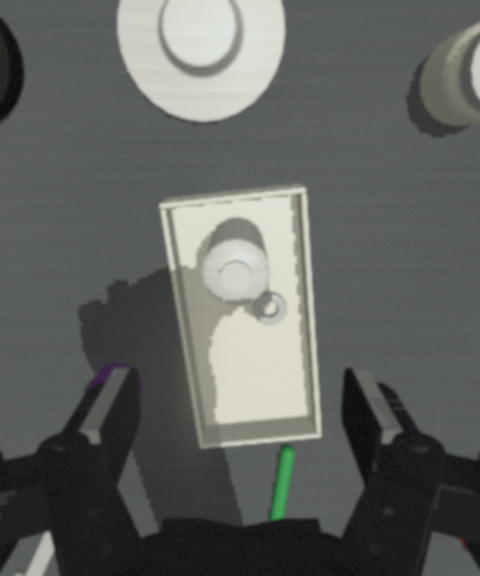

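The wrist view shows the far cartridge's nipple at full-frame pixel (257,183), within 1 px of the prediction, with the bearing clear of it at (280,205). Descending, then closing.

servo_tool([
  {"rx": 0, "ry": 0, "rz": 0, "tx": 0.1, "ty": -0.2, "tz": 4, "gripper": 7},
  {"rx": 0, "ry": 0, "rz": 0, "tx": 0.1, "ty": -0.2, "tz": 8, "gripper": 7},
  {"rx": 0, "ry": 0, "rz": 0, "tx": 0.1, "ty": -0.2, "tz": 11, "gripper": 7},
  {"rx": 0, "ry": 0, "rz": 0, "tx": 0.1, "ty": -0.2, "tz": 14, "gripper": 7},
  {"rx": 0, "ry": 0, "rz": 0, "tx": 0.1, "ty": -0.2, "tz": 16, "gripper": 7},
  {"rx": 0, "ry": 0, "rz": 0, "tx": 0.1, "ty": -0.2, "tz": 17, "gripper": 7},
  {"rx": 0, "ry": 0, "rz": 0, "tx": 0.1, "ty": -0.2, "tz": 17, "gripper": 7},
  {"rx": 0, "ry": 0, "rz": 0, "tx": 0.1, "ty": -0.2, "tz": 17, "gripper": 7},
])

```text
time_s: 15.8
ee_pos: [0.6315, 0.0187, 0.0598]
eef_rot: [[1.0, -0.0, 0.001], [-0.0, -1.0, -0.0], [0.001, 0.0, -1.0]]
ft_force: [-0.2, 1.4, 0.1]
width: 0.0699
gripper_force: 0.0
```

Run:
```python
from h import *
favg(16)
```

```text
t 16.6 F [-0.05  0.01  0.01] sem [0.1  0.16 0.13] [0.6308 0.0193 0.0587] 0.07021695011488928 0.0
```

servo_tool([
  {"rx": 0, "ry": 0, "rz": 0, "tx": 0, "ty": 0, "tz": 0, "gripper": 3.8},
  {"rx": 0, "ry": 0, "rz": 0, "tx": 0, "ty": 0, "tz": 0, "gripper": 3.8},
  {"rx": 0, "ry": 0, "rz": 0, "tx": 0, "ty": 0, "tz": 0, "gripper": 3.8},
  {"rx": 0, "ry": 0, "rz": 0, "tx": 0, "ty": 0, "tz": 0, "gripper": 3.8},
  {"rx": 0, "ry": 0, "rz": 0, "tx": 0, "ty": 0, "tz": 0, "gripper": 3.8},
  {"rx": 0, "ry": 0, "rz": 0, "tx": 0, "ty": 0, "tz": 0, "gripper": 3.8},
])

```text
time_s: 17.2
ee_pos: [0.631, 0.019, 0.059]
eef_rot: [[1.0, 0.0, 0.0], [0.0, -1.0, -0.0], [0.0, 0.0, -1.0]]
ft_force: [-0.5, -0.8, 5.4]
width: 0.0428
gripper_force: 61.0
```

servo_tool([
  {"rx": 0, "ry": 0, "rz": 0, "tx": 0, "ty": 0, "tz": -0.5, "gripper": 3.8},
  {"rx": 0, "ry": 0, "rz": 0, "tx": 0, "ty": 0, "tz": -1.5, "gripper": 3.8},
  {"rx": 0, "ry": 0, "rz": 0, "tx": 0, "ty": 0, "tz": -2.5, "gripper": 3.8},
  {"rx": 0, "ry": 0, "rz": 0, "tx": 0, "ty": 0, "tz": -3.5, "gripper": 3.8},
  {"rx": 0, "ry": 0, "rz": 0, "tx": 0, "ty": 0, "tz": -4.1, "gripper": 3.8},
  {"rx": 0, "ry": 0, "rz": 0, "tx": 0, "ty": 0, "tz": -4.2, "gripper": 3.8},
  {"rx": 0, "ry": 0, "rz": 0, "tx": 0, "ty": 0, "tz": -4.2, "gripper": 3.8},
  {"rx": 0, "ry": 0, "rz": 0, "tx": 0, "ty": 0, "tz": -4.2, "gripper": 3.8},
  {"rx": 0, "ry": 0, "rz": 0, "tx": 0, "ty": 0, "tz": -4.2, "gripper": 3.8},
])

```text
time_s: 18.1
ee_pos: [0.6306, 0.0192, 0.1003]
eef_rot: [[1.0, 0.001, -0.001], [0.001, -1.0, -0.0], [-0.001, 0.0, -1.0]]
ft_force: [-0.3, 0.1, -1.8]
width: 0.0429
gripper_force: 61.1
```

Run:
```python
from h import *
favg(24)
```

```text
t 19.3 F [ 0.08  0.02 -2.62] sem [0.09 0.09 0.1 ] [0.6309 0.0193 0.1008] 0.04271296526453598 61.095794721040875
```

Run:
```python
from h import *
favg(30)
```

```text
t 20.8 F [ 0.1   0.11 -2.51] sem [0.08 0.09 0.11] [0.6309 0.0192 0.1008] 0.04292846133508868 61.09662246191874
```

About 2.57 N, roughly 262 g, over 54 readings: clearly below 330 g (3.24 N), so this one is spent too. It goes to the far well of the plain rack, at about (0.5925, -0.2745) after the correction learned at the near well.

servo_tool([
  {"rx": 0, "ry": 0, "rz": 0, "tx": 0, "ty": 0, "tz": -3, "gripper": 3.8},
  {"rx": 0, "ry": 0, "rz": -3.6, "tx": -1.5, "ty": 3, "tz": -4, "gripper": 3.8},
  {"rx": 0, "ry": 0, "rz": -3.6, "tx": -3, "ty": 7, "tz": -4, "gripper": 3.8},
  {"rx": 0, "ry": 0, "rz": -3.6, "tx": -3.8, "ty": 11, "tz": -4, "gripper": 3.8},
  {"rx": 0, "ry": 0, "rz": -3.6, "tx": -3.8, "ty": 15, "tz": -4, "gripper": 3.8},
  {"rx": 0, "ry": 0, "rz": -3.6, "tx": -3.8, "ty": 19, "tz": -4, "gripper": 3.8},
  {"rx": 0, "ry": 0, "rz": -3.6, "tx": -3.8, "ty": 23, "tz": -4, "gripper": 3.8},
  {"rx": 0, "ry": 0, "rz": -3.6, "tx": -3.8, "ty": 27, "tz": -4, "gripper": 3.8},
  {"rx": 0, "ry": 0, "rz": -3.6, "tx": -3.8, "ty": 29, "tz": -4, "gripper": 3.8},
  {"rx": 0, "ry": 0, "rz": -3.6, "tx": -3.8, "ty": 29.4, "tz": -4, "gripper": 3.8},
  {"rx": 0, "ry": 0, "rz": -3.6, "tx": -3.8, "ty": 29.4, "tz": -4, "gripper": 3.8},
  {"rx": 0, "ry": 0, "rz": -3.6, "tx": -3.8, "ty": 29.4, "tz": -4, "gripper": 3.8},
  {"rx": 0, "ry": 0, "rz": -3.6, "tx": -3.8, "ty": 29.4, "tz": -4, "gripper": 3.8},
])

```text
time_s: 22.1
ee_pos: [0.5935, -0.2727, 0.141]
eef_rot: [[0.998, 0.066, 0.0], [0.066, -0.998, 0.001], [0.0, -0.001, -1.0]]
ft_force: [-0.1, -0.3, -3.1]
width: 0.0428
gripper_force: 61.9
```

Run:
```python
from h import *
favg(6)
```

```text
t 22.4 F [-0.16 -0.09 -2.63] sem [0.09 0.06 0.2 ] [ 0.5931 -0.2744  0.1409] 0.042857276577710414 61.87940086238086
```

servo_tool([
  {"rx": 0, "ry": 0, "rz": 0, "tx": -0.05, "ty": 0, "tz": 1, "gripper": 3.8},
  {"rx": 0, "ry": 0, "rz": 0, "tx": -0.05, "ty": 0, "tz": 2, "gripper": 3.8},
  {"rx": 0, "ry": 0, "rz": 0, "tx": -0.05, "ty": 0, "tz": 2.7, "gripper": 3.8},
  {"rx": 0, "ry": 0, "rz": 0, "tx": -0.05, "ty": 0, "tz": 3.0, "gripper": 3.8},
  {"rx": 0, "ry": 0, "rz": 0, "tx": -0.05, "ty": 0, "tz": 3.2, "gripper": 3.8},
  {"rx": 0, "ry": 0, "rz": 0, "tx": -0.05, "ty": 0, "tz": 3.4, "gripper": 3.8},
  {"rx": 0, "ry": 0, "rz": 0, "tx": -0.05, "ty": 0, "tz": 3.5, "gripper": 3.8},
  {"rx": 0, "ry": 0, "rz": 0, "tx": -0.05, "ty": 0, "tz": 3.5, "gripper": 3.8},
])

```text
time_s: 23.2
ee_pos: [0.5924, -0.2748, 0.1058]
eef_rot: [[0.998, 0.063, -0.0], [0.063, -0.998, 0.0], [-0.0, -0.0, -1.0]]
ft_force: [-0.4, 0.7, -3.3]
width: 0.043
gripper_force: 61.9
```

Run:
```python
from h import *
favg(5)
```

```text
t 23.45 F [-0.29  0.45 -3.23] sem [0.21 0.2  0.08] [ 0.5924 -0.2748  0.1058] 0.04355517947012219 61.820499503519386
```

servo_tool([
  {"rx": 0, "ry": 0, "rz": 0, "tx": 0, "ty": 0, "tz": 0.2, "gripper": 3.8},
  {"rx": 0, "ry": 0, "rz": 0, "tx": 0, "ty": 0, "tz": 0.3, "gripper": 3.8},
  {"rx": 0, "ry": 0, "rz": 0, "tx": 0, "ty": 0, "tz": 0.4, "gripper": 3.8},
  {"rx": 0, "ry": 0, "rz": 0, "tx": 0, "ty": 0, "tz": 0.4, "gripper": 3.8},
])

```text
time_s: 23.85
ee_pos: [0.5924, -0.2748, 0.1016]
eef_rot: [[0.998, 0.063, -0.0], [0.063, -0.998, 0.0], [-0.0, -0.0, -1.0]]
ft_force: [-0.8, 1.0, -2.9]
width: 0.0427
gripper_force: 61.9
```

servo_tool([
  {"rx": 0, "ry": 0, "rz": 0, "tx": 0, "ty": 0, "tz": 0.3, "gripper": 3.8},
  {"rx": 0, "ry": 0, "rz": 0, "tx": 0, "ty": 0, "tz": 0.6, "gripper": 3.8},
  {"rx": 0, "ry": 0, "rz": 0, "tx": 0, "ty": 0, "tz": 0.9, "gripper": 3.8},
  {"rx": 0, "ry": 0, "rz": 0, "tx": 0, "ty": 0, "tz": 1.2, "gripper": 3.8},
  {"rx": 0, "ry": 0, "rz": 0, "tx": 0, "ty": 0, "tz": 1.5, "gripper": 3.8},
  {"rx": 0, "ry": 0, "rz": 0, "tx": 0, "ty": 0, "tz": 1.8, "gripper": 3.8},
  {"rx": 0, "ry": 0, "rz": 0, "tx": 0, "ty": 0, "tz": 1.9, "gripper": 3.8},
  {"rx": 0, "ry": 0, "rz": 0, "tx": 0, "ty": 0, "tz": 2.0, "gripper": 3.8},
])

```text
time_s: 24.65
ee_pos: [0.5925, -0.2748, 0.0817]
eef_rot: [[0.998, 0.063, -0.0], [0.063, -0.998, 0.0], [-0.0, -0.0, -1.0]]
ft_force: [-1.9, 0.6, 0.0]
width: 0.0428
gripper_force: 62.0
```

servo_tool([
  {"rx": 0, "ry": 0, "rz": 0, "tx": 0, "ty": 0, "tz": 0.1, "gripper": 3.8},
  {"rx": 0, "ry": 0, "rz": 0, "tx": 0, "ty": 0, "tz": 0.2, "gripper": 3.8},
  {"rx": 0, "ry": 0, "rz": 0, "tx": 0, "ty": 0, "tz": 0.3, "gripper": 3.8},
  {"rx": 0, "ry": 0, "rz": 0, "tx": 0, "ty": 0, "tz": 0.4, "gripper": 3.8},
  {"rx": 0, "ry": 0, "rz": 0, "tx": 0, "ty": 0, "tz": 0.5, "gripper": 3.8},
  {"rx": 0, "ry": 0, "rz": 0, "tx": 0, "ty": 0, "tz": 0.6, "gripper": 3.8},
  {"rx": 0, "ry": 0, "rz": 0, "tx": 0, "ty": 0, "tz": 0.7, "gripper": 3.8},
  {"rx": 0, "ry": 0, "rz": 0, "tx": 0, "ty": 0, "tz": 0.8, "gripper": 3.8},
  {"rx": 0, "ry": 0, "rz": 0, "tx": 0, "ty": 0, "tz": 0.9, "gripper": 3.8},
  {"rx": 0, "ry": 0, "rz": 0, "tx": 0, "ty": 0, "tz": 1.0, "gripper": 3.8},
  {"rx": 0, "ry": 0, "rz": 0, "tx": 0, "ty": 0, "tz": 1.0, "gripper": 3.8},
])

```text
time_s: 25.75
ee_pos: [0.5927, -0.2748, 0.0734]
eef_rot: [[0.998, 0.063, 0.001], [0.063, -0.998, -0.001], [0.001, 0.001, -1.0]]
ft_force: [-5.6, 1.3, 9.7]
width: 0.0431
gripper_force: 62.8
```

servo_tool([
  {"rx": 0, "ry": 0, "rz": 0, "tx": -0.06, "ty": 0, "tz": 0.05, "gripper": 3.8},
  {"rx": 0, "ry": 0, "rz": 0, "tx": -0.06, "ty": 0, "tz": 0.1, "gripper": 3.8},
  {"rx": 0, "ry": 0, "rz": 0, "tx": -0.06, "ty": 0, "tz": 0.15, "gripper": 3.8},
  {"rx": 0, "ry": 0, "rz": 0, "tx": -0.06, "ty": 0, "tz": 0.2, "gripper": 3.8},
  {"rx": 0, "ry": 0, "rz": 0, "tx": -0.06, "ty": 0, "tz": 0.2, "gripper": 3.8},
])

```text
time_s: 26.25
ee_pos: [0.5926, -0.2748, 0.0719]
eef_rot: [[0.998, 0.063, 0.002], [0.063, -0.998, -0.001], [0.002, 0.001, -1.0]]
ft_force: [-6.5, 1.9, 11.6]
width: 0.0431
gripper_force: 63.0
```

servo_tool([
  {"rx": 0, "ry": 0, "rz": 0, "tx": -0.05, "ty": 0, "tz": 0.05, "gripper": 3.8},
  {"rx": 0, "ry": 0, "rz": 0, "tx": -0.05, "ty": 0, "tz": 0.1, "gripper": 3.8},
  {"rx": 0, "ry": 0, "rz": 0, "tx": -0.05, "ty": 0, "tz": 0.15, "gripper": 3.8},
  {"rx": 0, "ry": 0, "rz": 0, "tx": -0.05, "ty": 0, "tz": 0.15, "gripper": 3.8},
])

```text
time_s: 26.65
ee_pos: [0.5927, -0.2749, 0.0718]
eef_rot: [[0.998, 0.063, 0.003], [0.063, -0.998, -0.001], [0.003, 0.002, -1.0]]
ft_force: [-8.8, 3.9, 21.1]
width: 0.0427
gripper_force: 63.5
```

Hard stop at the expected height. Releasing and rising well clear.

servo_tool([
  {"rx": 0, "ry": 0, "rz": 0, "tx": 0, "ty": 0, "tz": -0.15, "gripper": 3.8},
  {"rx": 0, "ry": 0, "rz": 0, "tx": 0, "ty": 0, "tz": -0.25, "gripper": 4.6},
  {"rx": 0, "ry": 0, "rz": 0, "tx": 0, "ty": 0, "tz": -0.25, "gripper": 7},
  {"rx": 0, "ry": 0, "rz": 0, "tx": 0, "ty": 0, "tz": -0.25, "gripper": 7},
  {"rx": 0, "ry": 0, "rz": 0, "tx": 0, "ty": 0, "tz": -0.25, "gripper": 7},
  {"rx": 0, "ry": 0, "rz": 0, "tx": 0, "ty": 0, "tz": -0.25, "gripper": 7},
  {"rx": 0, "ry": 0, "rz": 0, "tx": 0, "ty": 0, "tz": -0.25, "gripper": 7},
  {"rx": 0, "ry": 0, "rz": 0, "tx": 0, "ty": 0, "tz": -2, "gripper": 7},
  {"rx": 0, "ry": 0, "rz": 0, "tx": 0, "ty": 0, "tz": -5, "gripper": 7},
  {"rx": 0, "ry": 0, "rz": 0, "tx": 0, "ty": 0, "tz": -9, "gripper": 7},
  {"rx": 0, "ry": 0, "rz": 0, "tx": 0, "ty": 0, "tz": -13, "gripper": 7},
  {"rx": 0, "ry": 0, "rz": 0, "tx": 0, "ty": 0, "tz": -16, "gripper": 7},
  {"rx": 0, "ry": 0, "rz": 0, "tx": 0, "ty": 0, "tz": -16, "gripper": 7},
  {"rx": 0, "ry": 0, "rz": 0, "tx": 0, "ty": 0, "tz": -16, "gripper": 7},
])

```text
time_s: 28.05
ee_pos: [0.5916, -0.275, 0.2289]
eef_rot: [[0.998, 0.063, 0.001], [0.063, -0.998, -0.001], [0.001, 0.001, -1.0]]
ft_force: [-0.5, 0.3, -1.2]
width: 0.0705
gripper_force: 0.0
```

Run:
```python
from h import *
s=sense(); T=pose("wrist",s); im=read_camera("wrist"); sc=read_camera("scene")
print(s["time_s"],s["width"],np.round(s["ee_pos"],4),np.round(s["ft_force"],2))
for P in((.492,-.2805),(.592,-.2745)):
  for z,r in((.111,.022),(.121,.010)):
    pts=np.array([proj("wrist",[P[0]+r*np.cos(a),P[1]+r*np.sin(a),z],T) for a in np.linspace(0,6.28,40)])
    cv2.polylines(im,[pts.round().astype(int)],True,(0,0,255),1)
cv2.imwrite("pics/w8.png",np.hstack([im[60:360,130:430],sc[60:360,60:460]]))
```

```text
28.05 0.07052224371489471 [ 0.5916 -0.275   0.2289] [-0.53  0.3  -1.16]
```

View pics/w8.png

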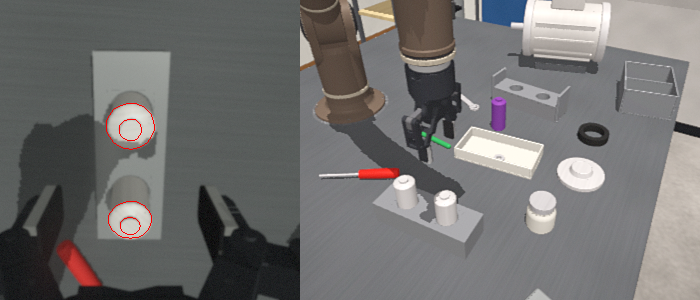

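Both cartridges stand upright and level in the plain rack, and the predicted home-height circles fit both. The gripper is clear and nothing else has moved.

```bash
python3 -c "
from workcell import ticket; print(ticket.finish_job())"
```

```text
the job is handed in; nothing more can be done
None
```

The job is handed in: both cartridges weighed as spent (about 163 g and 262 g) and stand pressed home, released and upright in the plain rack, after about 28 s with peak pressing force readings of about 24 N.

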